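# Stack a set of three housings square against the back gauge

## Robot

A 6-joint arm with a two-finger parallel gripper is mounted at the origin on the work surface. World frame = base frame: x ahead of the robot, y to its left, z up, the work surface at z = 0. Lengths are in m, angles in rad, forces in N, time in s.
With the tool pointing down it reaches from about 0.425 to 0.95 m from the base axis. Payload 3.5 kg.
Tool frame: the origin (TCP) lies on the centre line of the jaws, within the pads' length; the fingertips stand 14 mm ahead of it and the grasp point (between the pads) lies 5 mm behind it (ctrl.finger_overhang is the distance from the TCP to the fingertips, in m); z points along the fingers, y is the line along which they close (so a half turn about z gives the same grasp; the last joint's range is limited). The gripper opens to 85 mm and grips with 20 to 120 N. Pads are 22 mm wide; open, the fingers measure 114 mm over their backs; the gripper's body (76 mm by 85 mm) begins 54 mm behind the grasp point. The pads swing forward as they close: fully open they stand 13 mm farther back than shut.
Start: joints at [1.069, 0.286, 1.577, -0, 1.279, -0.15], TCP at [0.233, 0.634, 0.245] pointing down, gripper open.
Joint ranges: [-2.77, 2.77], [-0.9, 2.22], [0.21, 2.48], [-1.53, 4.67], [0.24, 2.81], [-2.84, 2.84]. Speed limits (rad/s): [2.79, 2.79, 3.14, 3.14, 3.14, 3.14].

## Interface

Orientations are given as a unit quaternion [x, y, z, w].
In Python, from plant import ctrl gives the robot as it stands.
- The arm moves only by the tool send_rows, never from a script. Its argument "moves" is text: rows parted by semicolons, each of 7 numbers parted by spaces: the turn, a rotation vector about the tool's x, y, z in units of 360 degrees (1.0 is 360 degrees), then the shift along the tool's x, y, z in units of 20 cm (1.0 is 20 cm), then the gripper's target within -1 to 1 (fully open at 1, half-way at 0, shut at -1). A call has 1 to 12 rows; each row is the pose to reach, as a shift and turn from the pose commanded when the call began, along the tool's axes at that moment, turning the shorter way round; what a row does not reach only later rows make up. A row lasts 1/8 s, in which the tool goes at most 62.5 mm and 10.7 degrees, less where a joint would pass 70% of its speed; a pose out of reach is approached as far as the arm can. A call with a number of a shift or a turn outside -1 to 1 is refused whole. A call with a gripper value outside its range is refused whole. The fingers move at their own pace and stop on an object; "newtons" is the grip in N (left out, the last holds). Time passes only in rows, so rows that repeat a pose let the fingers close. It gives the time, the measured TCP pose, the force, the opening and the grip force at its end, in the units of the state.
- ctrl.get_state(): the state, without advancing time (a new reading comes with each control period).
- ctrl.read_camera(name): name is "scene" or "top" or "wrist"; returns a dict with "image" (480x640x3 uint8, red, green, blue), "fovy" (degrees; the focal length in pixels is half the picture's height over the tangent of half this angle, whatever the lens; pixels are square), "cx", "cy" (the principal point, pixels), "extrinsics" (4x4, takes a point from camera to world coordinates). Camera axes: x right, y up, looking along -z (the intrinsics and any distortion apply to the point x, -y, -z); pixel columns grow to the right and rows downward; lengths in m; the calibration is good to about 2 mm. The wrist camera is an equidistant fisheye: a pixel r from the principal point sees the ray r / f radians off the axis. A picture is of the moment at which its call begins. There is no depth.
- ctrl.sign_off(): hands the job in; it is judged then, once.
The state is a dict: "time": time; "qpos": joint angles; "dq": joint speeds; "joint_efforts": joint torques, N m; "eef_pos": TCP position; "tcp_rot": TCP orientation; "contact_force": force on the tool from outside, world axes, zero at the start; "wrist_torque": the same for the moment, N m; "opening": opening from 0.0 (shut) to 1.0 (fully open); "finger_force": force on a finger pad.
Only numpy, scipy, OpenCV 4.12 (cv2) and the standard library are available. Lean on these libraries where they do the work, as an engineer would, in place of code of your own. Each camera call takes 0.05 s, during which the arm holds its last target. There are 200 camera calls.

## Task

Take the three tested blue units from the sloping rack and stack them flat on the white board, in line with the middle of the back gauge's upright stop, the largest first and the smallest on top, labels up. Slide each one gently up until its plain end touches that stop before you let go, so that the plain ends are flush and square to the stop and no unit overhangs the one below it. Set the units down softly, do not ram the stop, and leave the meter, the tape roll and the screwdriver where they are.

Things in the scene. Friction and masses are not known exactly. Their poses are not given: they have to be found in the camera images.
- large: Large blue aluminium unit, body 180 x 64 x 44 mm (x, y, z), about 0.7 kg, white label on top, green terminal block standing out 9 mm from one end. Origin: middle of the lower edge of the plain end; +x runs along the underside to the terminal end, z to the top. At the start it lies on the rack's slope, plain end down against the lip; friction between things about 1.
- large_top (a point): Centre of the large unit's top face: 90 mm along x and 44 mm up z from its origin; same axes.
- large_end (a point): Middle of the lower edge of the large unit's terminal end, 180 mm along x from its origin.
- medium: Medium blue unit of the same kind, 140 x 54 x 38 mm, about 0.42 kg, same origin and axes.
- medium_top (a point): Centre of the medium unit's top face: 70 mm along x and 38 mm up z from its origin.
- medium_end (a point): Middle of the lower edge of the medium unit's terminal end, 140 mm along x from its origin.
- small: Small blue unit of the same kind, 105 x 44 x 34 mm, about 0.23 kg, same origin and axes.
- small_top (a point): Centre of the small unit's top face: 52.5 mm along x and 34 mm up z from its origin.
- small_end (a point): Middle of the lower edge of the small unit's terminal end, 105 mm along x from its origin.
- rack: Fixed grey slide rack, 400 mm wide (y), deck sloping up at 30 degrees along its +x, away from the robot, with a 24 mm yellow lip at the low edge. Three lanes at about y = -115, 0 and 115 mm hold one unit each; which one where varies. Origin: on the bench under its middle; the foot of the lip lies at x = -95 mm, z = 45 mm.
- board: Fixed white packing board lying on the bench, 360 (x) x 170 (y) x 12 mm thick; origin: centre of its underside.
- gauge: Fixed back gauge on the board: clamp block (x -80 to -50 mm, 30 mm high) whose rods carry an upright steel stop plate, 90 mm wide, up to 111 mm over the board, face to +x. The stop is clamped, unyielding, anywhere from x = 0 to 60 mm: NOT measured, find it by touch or sight. Origin: on the board's top, in line with the stop's middle; +x runs from the stop along the board, y across it.
- meter: Bystander: yellow and black hand-held meter, 150 x 75 x 36 mm, lying on the bench; origin: centre of its underside.
- tape: Bystander: orange tape roll lying flat, 90 mm across, 24 mm high; origin: centre of its underside.
- driver: Bystander: screwdriver lying on the bench along its x; origin: under its middle.
There are look-alikes about, which are no part of the job. What is shaped like the small but turquoise is not meant.

How it is judged:
On the way, in this order (a step that is already met when the one before it is completed fails the run):
1. the large unit, level on the board (within 4 mm), touches the stop with its plain end (contact force between large and gauge above 0.5 N and angle between large's own z axis and vertical below 0.07 rad and height (world z) of large below 0.016 m and x of large in the frame of gauge below 0.07 m), for 0.1 s.
2. the medium unit, level on the large one (within 4 mm), touches the stop (contact force between medium and gauge above 0.5 N and angle between medium's own z axis and vertical below 0.07 rad and z of medium in the frame of large between 0.041 and 0.048 m), for 0.1 s.
3. the small unit, level on the medium one (within 4 mm), touches the stop (contact force between small and gauge above 0.5 N and angle between small's own z axis and vertical below 0.07 rad and z of small in the frame of medium between 0.035 and 0.042 m), for 0.1 s.
At the end, for the whole second after the job is handed in: Units level (0.04 rad), at rest, labels up: large on the board, plain end at the stop, within 20 mm of its middle, square (0.06 rad); medium on large, small on medium, plain ends flush within 4 mm, both ends within 5.5 mm of the middle line of the unit below; bystanders within 20 mm (angle between each of large, medium, small's own z axis and vertical below 0.04 rad and height (world z) of large between 0.01 and 0.0145 m and x of large in the frame of gauge between -0.003 and 0.064 m and y of large in the frame of gauge between -0.02 and 0.02 m and angle between the x axis of large and the x axis of gauge, either way round below 0.06 rad and z of medium in the frame of large between 0.042 and 0.0465 m and x of medium in the frame of large between -0.004 and 0.004 m and y of medium in the frame of large between -0.0055 and 0.0055 m and y of medium_end in the frame of large between -0.0055 and 0.0055 m and x of medium_end in the frame of large above 0.13 m and z of small in the frame of medium between 0.036 and 0.0405 m and x of small in the frame of medium between -0.004 and 0.004 m and y of small in the frame of medium between -0.0055 and 0.0055 m and y of small_end in the frame of medium between -0.0055 and 0.0055 m and x of small_end in the frame of medium above 0.095 m and linear speed of each of large, medium, small below 0.01 m/s); the robot touches nothing.
It fails at once if a unit was rammed against the stop (over 80 N) (contact force between any of large, medium, small and gauge above 80 N).
It fails at once if a unit was slammed or pressed hard onto what lies below it (over 120 N) (contact force between large and board above 120 N or contact force between medium and large above 120 N or contact force between small and medium above 120 N).
It fails at once if a unit was dropped into place (faster than 0.3 m/s within 4 mm of where it lands: a fall of about 5 mm) ((height (world z) of large below 0.016 m and linear speed of large above 0.3 m/s) or (horizontal distance between medium and large below 0.06 m and z of medium in the frame of large below 0.048 m and linear speed of medium above 0.3 m/s) or (horizontal distance between small and medium below 0.06 m and z of small in the frame of medium below 0.042 m and linear speed of small above 0.3 m/s)).
It fails at once if a bystander was moved more than 20 mm (distance of any of meter, tape, driver from where it was at the start of the episode above 0.02 m).
It also fails if it takes over 72 s, if anything falls off the work surface, if the arm or the gripper's body presses on something with over 40 N, if the wrist force passes 120 N, or if a joint passes its speed limit or range.

## Working session

There is one attempt and no reset: what is moved stays moved. The work goes in short steps, Python scripts to look and compute and a tool call to move; the robot and the scene stay as the last step left them, time stands still between calls to the robot, and variables do not carry over. Pictures are saved under pics/ and viewed, at most 10 in all, crops included, and the job is handed in when it is done.

Besides the shell and the picture viewer there is one more tool, called as a command line: name --argument value ..., lists and objects as JSON in quotes. send_rows: Moves the arm, as the interface text tells. Its arguments: {"type":"object","properties":{"moves":{"type":"string"},"newtons":{"type":"number"}},"required":["moves"]}

```bash
mkdir -p pics; ls; python3 - <<'E'
from plant import ctrl
import cv2,pickle
s=ctrl.get_state();print(s)
d={}
for n in("scene","top","wrist"):
    c=ctrl.read_camera(n);d[n]=c
    cv2.imwrite(f"pics/{n}0.png",c["image"][:,:,::-1]);print(n,c["fovy"],c["cx"],c["cy"],c["extrinsics"].tolist() if hasattr(c["extrinsics"],"tolist") else c["extrinsics"])
pickle.dump(d,open("cams0.pkl","wb"))
E
```

```text
pics
{'time': 0.0, 'qpos': array([ 1.06900011e+00,  2.87222608e-01,  1.57821642e+00, -2.77157019e-05,
        1.27857558e+00, -1.50003291e-01]), 'dq': array([-0.000416  , -0.0012331 , -0.00120959, -0.00212961,  0.00051402,
       -0.00140685]), 'joint_efforts': array([-9.22017534e-04, -4.05959594e+01, -2.92638320e+01, -1.52463504e-04,
        5.67119743e-03, -1.97852563e-05]), 'eef_pos': array([0.23226341, 0.63310404, 0.24388782]), 'tcp_rot': array([ 1.74986765e-01,  9.84570041e-01, -1.15147885e-03, -3.75139665e-04]), 'contact_force': array([ 0.05716034, -0.23964464, -0.06682898]), 'wrist_torque': array([ 0.029341  , -0.00838131, -0.0070274 ]), 'finger_force': 0.0, 'opening': 0.997382808981063}
scene 44.83868107686186 323.0511129417367 237.85941281922186 [[-0.6425452312593894, -0.650413309732643, 0.40509030142481395, 1.1314042124492734], [0.7661740446017412, -0.5526914237617749, 0.32788644906246256, 0.39372187349130533], [0.01062822489536716, 0.5210515489112482, 0.8534590348767551, 1.2819044506647117], [0.0, 0.0, 0.0, 1.0]]
top 49.751196359082805 320.1602990846851 228.60109237147208 [[-0.010722872027389247, 0.9969095728577879, -0.07782238469737732, 0.4795638977182106], [-0.9999326346777077, -0.01034438676653748, 0.0052649566875652455, -0.05872077434525553], [0.004443660876111503, 0.07787359762414116, 0.9969533372586158, 1.4175882302212064], [0.0, 0.0, 0.0, 1.0]]
wrist 65.70646984690485 320.09144323973544 235.25141540729857 [[0.3449342294890246, -0.8989650282307426, -0.26996713752771917, 0.1631031270131661], [0.9386257158207711, 0.3299100079330685, 0.1007032882558705, 0.6575214148572712], [-0.0014638738864295832, -0.28813410885159013, 0.9575889475080327, 0.37226573550632575], [0.0, 0.0, 0.0, 1.0]]
```

View pics/top0.png

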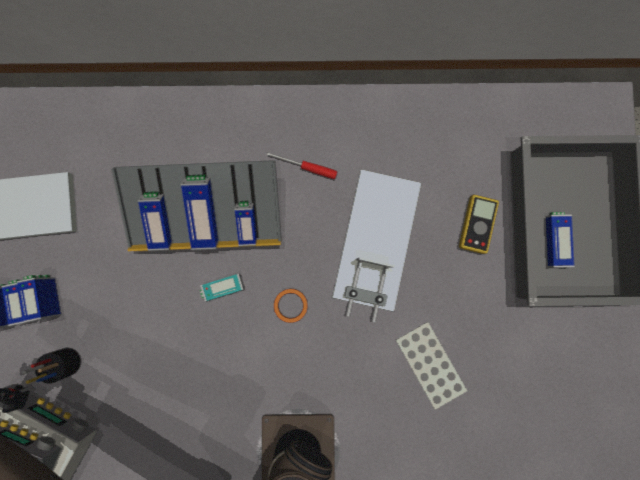

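View pics/scene0.png

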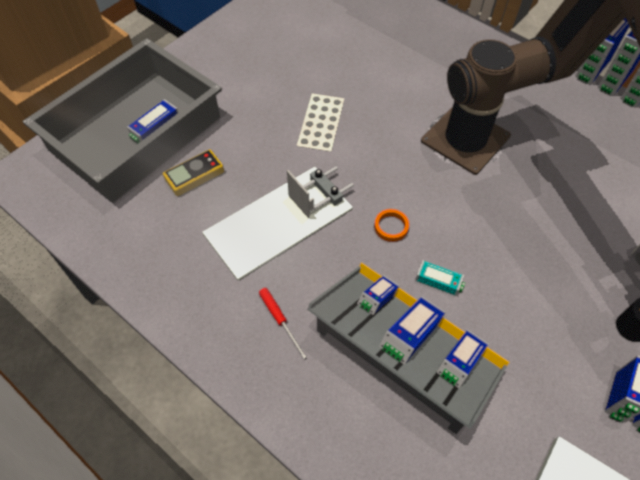

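The top view shows the rack, left of centre, holding medium (152,222), large (200,213) and small (245,224). The white board with its gauge is at (378,240). Look-alikes are the turquoise unit (222,287), the blue unit in the bin (562,240) and the blue pile at (25,300). Only the three on the rack fit "tested blue units on the sloping rack". I'll confirm in an enlarged crop.

```bash
python3 - <<'E'
import cv2,pickle,numpy as np
d=pickle.load(open("cams0.pkl","rb"));im=d["top"]["image"][:,:,::-1]
a=cv2.resize(im[155:260,110:290],None,fx=4.4,fy=4.4,interpolation=cv2.INTER_CUBIC)
cv2.imwrite("pics/a.png",a)
b=cv2.resize(im[165:325,325:425],None,fx=3.7,fy=3.7,interpolation=cv2.INTER_CUBIC)
s=d["scene"]["image"][:,:,::-1]
c=cv2.resize(s[150:290,195:365],None,fx=2.5,fy=2.5,interpolation=cv2.INTER_CUBIC)
o=np.zeros((600,800,3),np.uint8);o[:b.shape[0],:b.shape[1]]=b;o[:c.shape[0],372:372+c.shape[1]]=c
cv2.imwrite("pics/b.png",o)
E
```

```text
(no output)
```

View pics/a.png

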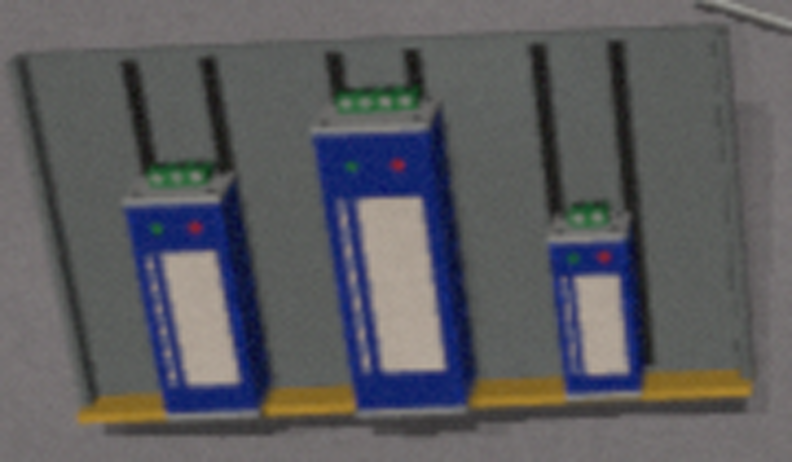

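View pics/b.png

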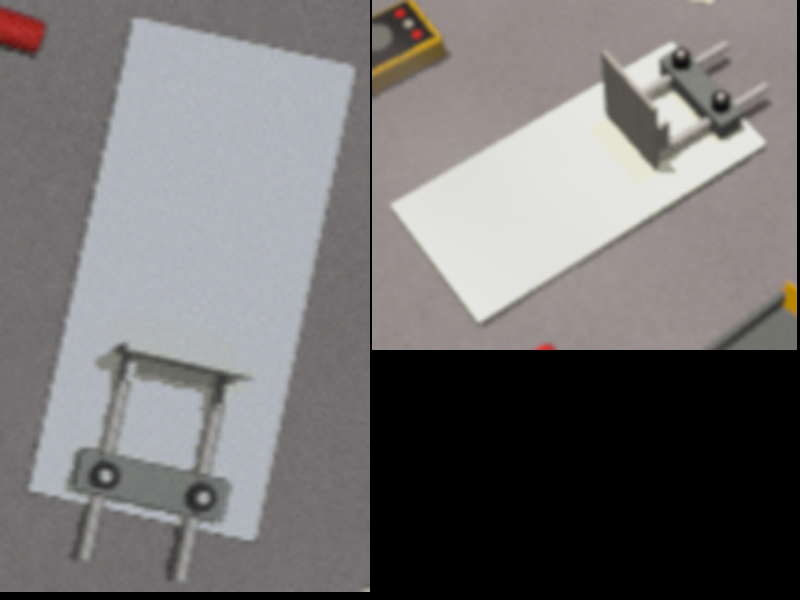

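Crop a confirms the rack units by size: medium on the left, large in the middle and small on the right, all dark blue with terminals up the slope. Crop b shows the board corners at (135,18), (354,66), (256,540) and (31,490). The stop's top edge runs from about (120,348) to (250,378).

```bash
cat > h.py <<'E'
import numpy as np,cv2,pickle
from scipy.optimize import least_squares
from scipy.spatial.transform import Rotation as R
def proj(c,P):
    E=np.array(c["extrinsics"]);p=(np.atleast_2d(P)-E[:3,3])@E[:3,:3];p=p*[1,-1,-1]
    f=240/np.tan(np.radians(c["fovy"])/2)
    if c.get("fish"):
        r=np.hypot(p[:,0],p[:,1]);t=np.arctan2(r,p[:,2]);q=p[:,:2]/r[:,None]*t[:,None]
    else:q=p[:,:2]/p[:,2:]
    return q*f+[c["cx"],c["cy"]]
def fit(model,obs,x0):
    # obs: list of (cam, pixels); model(x)->points for each
    r=least_squares(lambda x:np.concatenate([(proj(c,model(x))-np.array(px)).ravel() for c,px in obs]),x0)
    return r.x,np.abs(r.fun).max()
tilt=R.from_euler("y",-30,degrees=True)
dims=dict(large=(.18,.064,.044),medium=(.14,.054,.038),small=(.105,.044,.034))
def unitR(yaw):return R.from_euler("z",yaw)*tilt
E
python3 - <<'E'
from h import *
d=pickle.load(open("cams0.pkl","rb"));top=d["top"]
u=lambda pts,k,o:(np.array(pts)+.5)/k-.5+o
px=dict(large=[(356,411),(467,410),(428,130),(316,132)],medium=[(165,413),(260,412),(220,203),(125,204)],small=[(567,396),(642,394),(627,240),(549,243)])
for n,(L,w,h) in dims.items():
    P=np.array([(0,w/2,h),(0,-w/2,h),(L,-w/2,h),(L,w/2,h)])
    x,e=fit(lambda x:unitR(x[2]).apply(P)+[x[0],x[1],.045],[(top,u(px[n],4.4,[110,155]))],[.55,.3,0])
    print(n,x.round(4),e.round(2))
B=np.array([(.18,.085,.012),(.18,-.085,.012),(-.18,-.085,.012),(-.18,.085,.012)])
x,e=fit(lambda x:R.from_euler("z",x[2]).apply(B)+[x[0],x[1],0],[(top,u([(135,18),(354,66),(256,540),(31,490)],3.7,[325,165]))],[.6,-.15,-.2]);print("board",x.round(4),e)
S=np.array([(0,.045,.123),(0,-.045,.123)])
y,e=fit(lambda y:R.from_euler("z",y[2]).apply(S)+[y[0],y[1],0],[(top,u([(120,348),(250,379)],3.7,[325,165]))],[.6,-.15,-.2]);print("stop",y.round(4),e)
print("in board",R.from_euler("z",-x[2]).apply([y[0]-x[0],y[1]-x[1],0]))
E
```

```text
large [0.5561 0.2367 0.0175] 1.34
medium [0.5527 0.3546 0.0188] 1.56
small [0.5593 0.1248 0.0263] 1.25
board [ 0.5586 -0.221  -0.229 ] 0.7776980458614844
stop [ 0.4934 -0.2006 -0.2446] 0.01060331559926908
in board [-0.06815543  0.00499456  0.        ]
```

```bash
cat > cmd.py <<'E'
# commanded-pose bookkeeping (no motion): p.json holds pos, quat
import json,numpy as np
from h import *
def load():
    d=json.load(open("p.json"));return np.array(d["p"]),R.from_quat(d["q"])
def sent(row):  # register last row of the sent call
    p,r=load();v=np.array(row[:6],float)
    p2=p+r.apply(v[3:]*.2);r2=r*R.from_rotvec(v[:3]*2*np.pi)
    json.dump(dict(p=p2.tolist(),q=r2.as_quat().tolist()),open("p.json","w"))
def row(pt,rt):
    p,r=load();return np.r_[(r.inv()*rt).as_rotvec()/2/np.pi,r.inv().apply(np.array(pt)-p)/.2].round(4)
flip=R.from_euler("x",180,degrees=True)
E
python3 - <<'E'
from cmd import *
q=np.array([.174987,.98457,0,0]);q/=np.linalg.norm(q)
json.dump(dict(p=[.233,.634,.245],q=q.tolist()),open("p.json","w"))
u=unitR(.025);o=np.array([.556,.237,.045])
t=u*flip; p=o+u.apply([.09,0,.182]);print(p,(t.as_matrix()).round(3).tolist())
p0,r0=load();rv=(r0.inv()*t).as_rotvec();print(np.degrees(np.linalg.norm(rv)),row(p,t))
print(row((p0+p)/2,r0*R.from_rotvec(rv/2)))
E
```

```text
[0.54294637 0.23667359 0.24761662] [[0.866, 0.025, 0.5], [0.022, -1.0, 0.012], [0.5, 0.0, -0.866]]
159.15576065197584 [-0.1143  0.0218  0.4265 -2.1394 -1.331  -0.0131]
[-0.0571  0.0109  0.2133 -1.0697 -0.6655 -0.0065]
```

send_rows --moves "-0.04 0.007 0.142 -0.71 -0.44 0 1;-0.04 0.007 0.142 -0.71 -0.44 0 1;-0.04 0.007 0.142 -0.71 -0.44 0 1;-0.04 0.007 0.142 -0.71 -0.44 0 1;-0.04 0.007 0.142 -0.71 -0.44 0 1;-0.04 0.007 0.142 -0.71 -0.44 0 1"

```text
time: 0.9
eef_pos: [0.335, 0.5015, 0.2448]
tcp_rot: [0.579, 0.806, 0.122, 0.0]
contact_force: [-0.7, -0.2, 0.2]
opening: 0.996
finger_force: 0.0
```

```bash
python3 - <<'E'
from cmd import *
from plant import ctrl
sent([-.04,.007,.142,-.71,-.44,0])
print(load()[0],load()[1].as_quat(),ctrl.get_state()["tcp_rot"],ctrl.get_state()["qpos"])
u=unitR(.025);o=np.array([.556,.237,.045])
t=u*flip; p=o+u.apply([.09,0,.182]);print(row(p,t))
E
```

```text
[0.33598123 0.50245964 0.245     ] [5.80118626e-01 8.05184644e-01 1.23044556e-01 3.25703164e-04] [5.79409509e-01 8.05801670e-01 1.22344590e-01 3.01688246e-04] [0.79984629 0.00835389 1.90224916 0.04205013 0.98856812 0.45699373]
[-0.0755  0.0125  0.2843 -1.578   0.575  -0.1272]
```

send_rows --moves "-0.038 0.006 0.142 -0.79 0.29 -0.06 1;-0.038 0.006 0.142 -0.79 0.29 -0.06 1;-0.038 0.006 0.142 -0.79 0.29 -0.06 1;-0.038 0.006 0.142 -0.79 0.29 -0.06 1;-0.038 0.006 0.142 -0.79 0.29 -0.06 1;-0.038 0.006 0.142 -0.79 0.29 -0.06 1"

```text
time: 1.65
eef_pos: [0.4392, 0.3695, 0.2457]
tcp_rot: [0.862, 0.459, 0.213, -0.0]
contact_force: [0.4, 0.8, -0.7]
opening: 0.999
finger_force: 0.0
```

```bash
python3 - <<'E'
from cmd import *
from plant import ctrl
sent([-.038,.006,.142,-.79,.29,-.06])
print(load()[0],load()[1].as_quat(),ctrl.get_state()["qpos"])
u=unitR(.025);o=np.array([.556,.237,.045])
t=u*flip; p=o+u.apply([.09,0,.182]);print(row(p,t))
E
```

```text
[0.44009514 0.36967472 0.24567774] [ 8.63522078e-01  4.56859536e-01  2.13562031e-01 -4.93259788e-04] [ 0.52952741 -0.13870759  2.06654016 -0.02304663  0.78521228  1.13454872]
[-0.0374  0.0062  0.1423 -0.2683  0.7952  0.0503]
```

send_rows --moves "-0.0374 0.0062 0.1423 -0.2683 0.7952 0.0503 1;-0.0374 0.0062 0.1423 -0.2683 0.7952 0.0503 1;-0.0374 0.0062 0.1423 -0.2683 0.7952 0.0503 1;-0.0374 0.0062 0.1423 -0.2683 0.7952 0.0503 1;-0.0374 0.0062 0.1423 -0.2683 0.7952 0.0503 1;-0.0374 0.0062 0.1423 -0.2683 0.7952 0.0503 1;-0.0374 0.0062 0.1423 -0.2683 0.7952 0.0503 1"

```text
time: 2.52
eef_pos: [0.5426, 0.2365, 0.2479]
tcp_rot: [0.966, 0.015, 0.259, -0.003]
contact_force: [-1.0, -0.9, -0.8]
opening: 1.003
finger_force: 0.0
```

```bash
python3 - <<'E'
from cmd import *
from plant import ctrl
sent([-.0374,.0062,.1423,-.2683,.7952,.0503])
s=ctrl.get_state();print(load()[0],load()[1].as_quat(),s["tcp_rot"],s["eef_pos"],s["qpos"])
c=ctrl.read_camera("wrist");c["fish"]=1;pickle.dump(c,open("w1.pkl","wb"))
# overlay model outlines
im=c["image"][:,:,::-1].copy()
cv2.imwrite("pics/w1.png",im)
E
```

```text
[0.54295438 0.23666897 0.24761864] [ 0.96581903  0.01220472  0.2589094  -0.00324991] [ 0.96586846  0.01475327  0.2585953  -0.00298735] [0.5425756  0.23654999 0.24793322] [ 0.29254241 -0.11533382  2.06063158 -0.2053735   0.69888717  1.95673887]
```

View pics/w1.png

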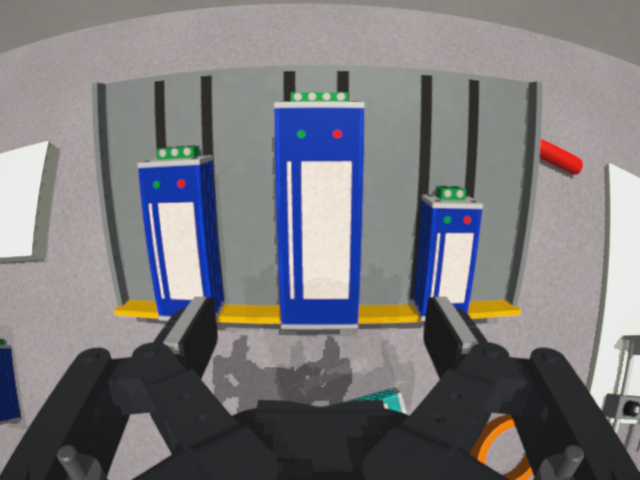

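The wrist view shows large's top face at (275,102), (364,102), (358,328) and (280,328). Medium's corners are (139,164), (205,160) and (159,319). Small's are (424,206), (482,206) and (470,318).

```bash
python3 - <<'E'
from cmd import *
c=pickle.load(open("w1.pkl","rb"))
px=dict(large=[(280,328),(358,328),(364,102),(275,102)],medium=[(159,319),None,(206,160),(139,164)],small=[None,(470,318),(482,206),(424,206)])
for n,(L,w,h) in dims.items():
    P=np.array([(0,w/2,h),(0,-w/2,h),(L,-w/2,h),(L,w/2,h)]);k=[i for i in range(4) if px[n][i]]
    x,e=fit(lambda x:unitR(x[2]).apply(P[k])+[x[0],x[1],.045],[(c,[px[n][i] for i in k])],[.55,.3,0])
    x2,e2=fit(lambda x:unitR(x[2]).apply(P[k])+[x[0],x[1],x[3]],[(c,[px[n][i] for i in k])],[.55,.3,0,.045])
    print(n,x.round(4),e.round(2),x2.round(4),e2.round(2))
    if n=="large":X=x
u=unitR(X[2]);o=np.r_[X[:2],.045];t=u*flip
for z in(.1,.024):print(row(o+u.apply([.09,0,z]),t))
# stop seen by the wrist camera? project predicted stop for reference
E
```

```text
large [0.5572 0.2365 0.0274] 0.74 [0.5574 0.2365 0.0274 0.0445] 0.8
medium [0.5526 0.3532 0.0049] 2.38 [0.5524 0.3529 0.0042 0.0458] 2.26
small [0.5584 0.1241 0.102 ] 4.18 [0.557  0.126  0.1067 0.0507] 3.51
[ 2.00e-04 -0.00e+00 -3.00e-04  5.10e-03  2.20e-03  4.13e-01]
[ 2.00e-04 -0.00e+00 -3.00e-04  5.00e-03  1.70e-03  7.93e-01]
```

send_rows --moves "0 0 0 0.005 0.002 0.3 1;0 0 0 0.005 0.002 0.55 1;0 0 0 0.005 0.002 0.7 1;0 0 0 0.005 0.002 0.79 1;0 0 0 0.005 0.002 0.79 0.3;0 0 0 0.005 0.002 0.79 -0.5;0 0 0 0.005 0.002 0.79 -1;0 0 0 0.005 0.002 0.79 -1;0 0 0 0.005 0.002 0.79 -1" --newtons 70

```text
time: 3.7
eef_pos: [0.6213, 0.2379, 0.111]
tcp_rot: [0.966, 0.013, 0.258, -0.003]
contact_force: [-4.5, 0.5, -3.5]
opening: 0.739
finger_force: 79.6
```

```bash
python3 - <<'E'
from cmd import *
from plant import ctrl
sent([0,0,0,.005,.002,.79])
s=ctrl.get_state();print(load()[0],s["eef_pos"],s["tcp_rot"],load()[1].as_quat(),s["qpos"],s["opening"])
E
```

```text
[0.62283643 0.23828139 0.11130496] [0.62127264 0.23787037 0.11104636] [ 0.96612341  0.01257096  0.25775869 -0.00282638] [ 0.96581903  0.01220472  0.2589094  -0.00324991] [ 0.2539089   0.22531079  1.9823776  -0.27096943  0.43801733  2.01545706] 0.7389045543986487
```

send_rows --moves "0 0 0 0 0 -0.1 -1;0 0 0 0 0 -0.3 -1;0 0 0 0 0 -0.5 -1;0 0 0 0 0 -0.7 -1;0 0 0 0 0 -0.7 -1"

```text
time: 4.32
eef_pos: [0.5529, 0.2367, 0.2367]
tcp_rot: [0.965, 0.012, 0.262, -0.004]
contact_force: [0.2, 0.1, -6.4]
opening: 0.736
finger_force: 83.0
```

```bash
python3 - <<'E'
from cmd import *
sent([0,0,0,0,0,-.7])
d=pickle.load(open("cams0.pkl","rb"));top=d["top"];sc=d["scene"]
u=lambda pts,k,o:(np.array(pts)+.5)/k-.5+o
B=np.array([(.18,.085,.012),(.18,-.085,.012),(-.18,-.085,.012),(-.18,.085,.012)])
hsv=cv2.cvtColor(top["image"],cv2.COLOR_RGB2HSV)
m=((hsv[...,2]>140)&(hsv[...,1]<60)).astype(np.uint8)*255;m[:160]=0;m[318:]=0;m[:,:328]=0;m[:,425:]=0
m=cv2.morphologyEx(m,cv2.MORPH_OPEN,np.ones((4,4)))
r=cv2.boxPoints(cv2.minAreaRect(cv2.findNonZero(m)));print(r.round(1).tolist())
model=lambda x:R.from_euler("z",x[2]).apply(B)+[x[0],x[1],0]
pt=u([(135,18),(354,66),(256,540),(31,490)],3.7,[325,165]);ps=u([(109,322),(20,207),(302,42),(393,145)],2.5,[195,150])
print(pt.round(1).tolist())
# far corner of board in top view: order +x+y, +x-y, -x-y, -x+y
for ob in([(top,pt)],[(sc,ps)],[(top,pt),(sc,ps)]):print(fit(model,ob,[.56,-.22,-.23]))
o=[(proj(top,model([.5586,-.221,-.229])))];print(o[0].round(1).tolist())
E
```

```text
[[333.3999938964844, 298.3999938964844], [361.79998779296875, 170.0], [423.0, 183.5], [394.6000061035156, 311.8999938964844]]
[[361.1, 169.5], [420.3, 182.5], [393.8, 310.6], [333.0, 297.1]]
(array([ 0.55861113, -0.22096646, -0.22897606]), np.float64(0.7776981300884245))
(array([ 0.56009556, -0.2181264 , -0.23029222]), np.float64(1.340314008737323))
(array([ 0.55919942, -0.21968424, -0.22931413]), np.float64(1.0730222506628024))
[[360.6, 168.7], [421.1, 182.0], [394.2, 311.3], [332.5, 297.5]]
```

```bash
cat > wp.py <<'E'
from cmd import *
import sys
def rows(wps):
    "wps: list of (pos,Rot); each a separate call; returns rows without saving"
    bak=open("p.json").read()
    for p,t in wps:
        r=row(p,t);print(r.tolist());sent(r)
    open("p.json","w").write(bak)
lev=lambda yaw:R.from_euler("z",yaw)*flip
E
python3 - <<'E'
from wp import *
d=pickle.load(open("cams0.pkl","rb"));top=d["top"]
k=(np.array([152.5,486])+.5)/3.7-.5+[325,165]
x,e=fit(lambda x:np.array([[x[0],x[1],.05]]),[(top,[k])],[.45,-.2]);print("clamp",x)
Y=-.232;c,s=np.cos(Y),np.sin(Y);v=x-[.494,-.2];print("clamp rel stop, gauge axes",v@[c,s],v@[-s,c])
st=np.array([.494,-.2]);ax=np.array([c,s])
h=np.r_[st+ax*.125,.13]
print(h);rows([((.57,.06,.25),lev(0)),((.6,-.1,.25),lev(-.15)),(h,lev(Y))])
E
```

```text
clamp [ 0.40769073 -0.18395291]
clamp rel stop, gauge axes -0.08768653523062882 -0.004227441586251398
[ 0.61565106 -0.22874055  0.13      ]
[-0.001, -0.0834, 0.0039, 0.0987, 0.8845, -0.0438]
[-0.0, 0.0, 0.0239, 0.1498, 0.8, -0.0002]
[-0.0, 0.0, 0.0131, 0.1736, 0.6249, 0.5998]
```

send_rows --moves "-0.001 -0.0834 0.004 0.1 0.88 -0.04 -1;-0.001 -0.0834 0.004 0.1 0.88 -0.04 -1;-0.001 -0.0834 0.004 0.1 0.88 -0.04 -1;-0.001 -0.0834 0.004 0.1 0.88 -0.04 -1;-0.001 -0.0834 0.004 0.1 0.88 -0.04 -1"

```text
time: 4.95
eef_pos: [0.5699, 0.0601, 0.2476]
tcp_rot: [1.0, -0.001, -0.001, -0.0]
contact_force: [-1.2, -0.5, -7.1]
opening: 0.737
finger_force: 82.9
```

send_rows --moves "0 0 0.024 0.15 0.8 0 -1;0 0 0.024 0.15 0.8 0 -1;0 0 0.024 0.15 0.8 0 -1;0 0 0.024 0.15 0.8 0 -1"

```text
time: 5.45
eef_pos: [0.6, -0.1007, 0.2485]
tcp_rot: [0.997, -0.076, -0.0, 0.0]
contact_force: [-0.0, 0.1, -6.7]
opening: 0.734
finger_force: 83.0
```

send_rows --moves "0 0 0.013 0.174 0.625 0.2 -1;0 0 0.013 0.174 0.625 0.4 -1;0 0 0.013 0.174 0.625 0.6 -1;0 0 0.013 0.174 0.625 0.6 -1;0 0 0.013 0.174 0.625 0.6 -1;0 0 0.013 0.174 0.625 0.6 -1"

```text
time: 6.2
eef_pos: [0.6177, -0.2274, 0.1332]
tcp_rot: [0.993, -0.115, 0.003, 0.001]
contact_force: [0.6, -0.4, -7.0]
opening: 0.738
finger_force: 83.1
```

```bash
python3 - <<'E'
from wp import *
from plant import ctrl
for r in([-.001,-.0834,.004,.1,.88,-.04],[0,0,.024,.15,.8,0],[0,0,.013,.174,.625,.6]):sent(r)
s=ctrl.get_state();p,r=load();print(p,r.as_quat(),s["eef_pos"],s["tcp_rot"],s["contact_force"],s["wrist_torque"])
m=R.from_quat(s["tcp_rot"]).as_matrix();print("tool z",m[:,2],"yaw",np.arctan2(m[1,0],m[0,0]),"cmd tool z",r.as_matrix()[:,2])
c=ctrl.read_camera("scene");cv2.imwrite("pics/s1.png",cv2.resize(c["image"][110:310,180:440,::-1],None,fx=3,fy=3,interpolation=cv2.INTER_CUBIC))
E
```

```text
[ 0.61608866 -0.22786748  0.12934872] [ 9.93231726e-01 -1.16149424e-01 -1.33210828e-04 -1.80134699e-04] [ 0.61774715 -0.22741879  0.13320486] [ 9.93350237e-01 -1.15095596e-01  2.75201899e-03  8.58482796e-04] [ 0.56212331 -0.35901463 -6.95270323] [ 0.04203298  0.02578697 -0.00894537]
tool z [ 0.00526982 -0.00233904 -0.99998338] yaw -0.23070039524332503 cmd tool z [-2.22773359e-04  3.88775717e-04 -9.99999900e-01]
```

View pics/s1.png

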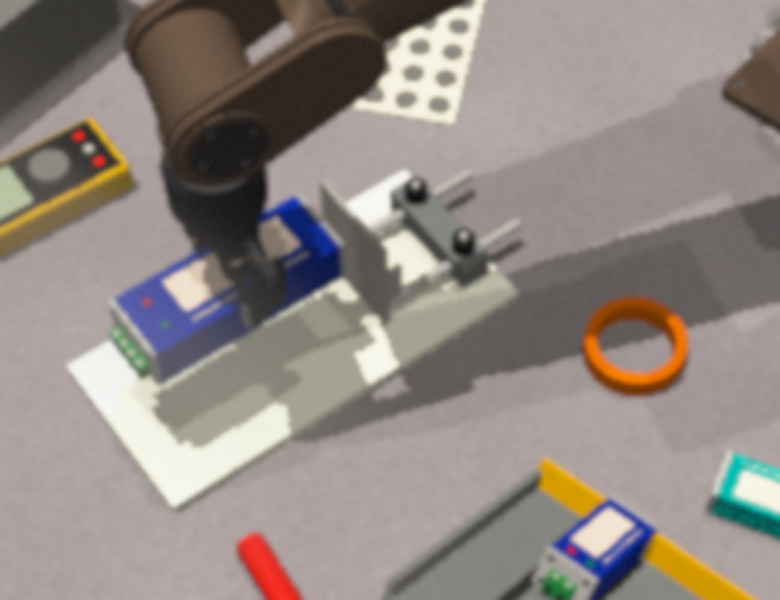

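The large unit is held level over the board, its plain end (325,260 in the crop) a few cm ahead of the stop (360,250). Now lowering it.

send_rows --moves "0 0 0 0 0 0.15 -1;0 0 0 0 0 0.3 -1;0 0 0 0 0 0.4 -1;0 0 0 0 0 0.43 -1;0 0 0 0 0 0.44 -1;0 0 0 0 0 0.445 -1;0 0 0 0 0 0.45 -1;0 0 0 0 0 0.45 -1"

```text
time: 7.25
eef_pos: [0.6159, -0.2284, 0.0402]
tcp_rot: [0.993, -0.116, 0.0, -0.0]
contact_force: [0.4, 0.2, -6.7]
opening: 0.733
finger_force: 82.9
```

send_rows --moves "0 0 0 0 0 0.005 -1;0 0 0 0 0 0.01 -1;0 0 0 0 0 0.014 -1;0 0 0 0 0 0.014 -1"

```text
time: 7.75
eef_pos: [0.6156, -0.2282, 0.0371]
tcp_rot: [0.993, -0.116, -0.0, -0.0]
contact_force: [-0.7, 0.3, -5.2]
opening: 0.738
finger_force: 83.3
```

send_rows --moves "0 0 0 0 0 0.004 -1;0 0 0 0 0 0.004 -1;0 0 0 0 0 0.004 -1"

```text
time: 8.12
eef_pos: [0.6156, -0.2282, 0.0371]
tcp_rot: [0.993, -0.116, -0.0, -0.0]
contact_force: [-4.4, 2.8, 2.0]
opening: 0.738
finger_force: 84.2
```

send_rows --moves "0 0 0 -0.03 0 -0.002 -1;0 0 0 -0.06 0 -0.002 -1;0 0 0 -0.09 0 -0.002 -1;0 0 0 -0.11 0 -0.002 -1;0 0 0 -0.12 0 -0.002 -1;0 0 0 -0.12 0 -0.002 -1"

```text
time: 8.88
eef_pos: [0.5925, -0.2229, 0.0371]
tcp_rot: [0.993, -0.116, 0.0, 0.0]
contact_force: [2.4, -0.5, -0.0]
opening: 0.732
finger_force: 83.9
```

send_rows --moves "0 0 0 -0.005 0 0 -1;0 0 0 -0.01 0 0 -1;0 0 0 -0.015 0 0 -1;0 0 0 -0.02 0 0 -1"

```text
time: 9.38
eef_pos: [0.589, -0.222, 0.0371]
tcp_rot: [0.993, -0.116, 0.001, 0.0]
contact_force: [4.9, -1.0, 0.5]
opening: 0.733
finger_force: 83.9
```

send_rows --moves "0 0 0 -0.005 0 0 -1;0 0 0 -0.01 0 0 -1;0 0 0 -0.015 0 0 -1;0 0 0 -0.015 0 0 -1"

```text
time: 9.88
eef_pos: [0.5865, -0.2214, 0.0371]
tcp_rot: [0.993, -0.116, 0.001, 0.0]
contact_force: [6.7, -1.3, -0.5]
opening: 0.733
finger_force: 83.9
```

send_rows --moves "0 0 0 -0.005 0 0 -1;0 0 0 -0.01 0 0 -1;0 0 0 -0.015 0 0 -1;0 0 0 -0.015 0 0 -1"

```text
time: 10.38
eef_pos: [0.5865, -0.2216, 0.0378]
tcp_rot: [0.993, -0.117, 0.006, 0.001]
contact_force: [14.6, -3.6, -4.5]
opening: 0.737
finger_force: 83.3
```

send_rows --moves "0 0 0 0.006 0 0 -1;0 0 0 0.006 0 0 -1;0 0 0 0.006 0 0 0.6;0 0 0 0.006 0 0 1;0 0 0 0.006 0 0 1;0 0 0 0.006 0 0 1;0 0 0 0.006 0 0 1"

```text
time: 11.25
eef_pos: [0.5835, -0.2206, 0.0364]
tcp_rot: [0.993, -0.116, -0.0, -0.0]
contact_force: [-0.1, -0.2, 1.1]
opening: 1.0
finger_force: 0.0
```

```bash
python3 - <<'E'
from wp import *
from plant import ctrl
for r in([0,0,0,0,0,.45],[0,0,0,0,0,.014],[0,0,0,0,0,.004],[0,0,0,-.12,0,-.002],[0,0,0,-.02,0,0],[0,0,0,-.015,0,0],[0,0,0,-.015,0,0],[0,0,0,.006,0,0]):sent(r)
s=ctrl.get_state();p,r=load();print(p,s["eef_pos"],s["contact_force"],s["opening"]);m=r.as_matrix();print(np.arctan2(m[1,0],m[0,0]))
# next: medium
u=unitR(.0274);o=np.array([.5535,.3535,.045]);t=u*flip
rows([((.62,-.1,.25),lev(-.12)),((.6,.08,.25),lev(0)),((.55,.22,.26),unitR(.027)*flip),(o+u.apply([.07,0,.13]),t)])
E
```

```text
[ 0.58415288 -0.22026341  0.03615878] [ 0.58349823 -0.2205883   0.03642315] [-0.1406714  -0.2482709   1.07751198] 1.000089603914299
-0.2328243114927063
[-0.0001, 0.0, -0.018, 0.0353, -0.6268, -1.069]
[0.0, 0.0001, -0.0191, -0.2067, -0.8816, -0.0002]
[0.0012, 0.0833, -0.0041, -0.2498, -0.7001, -0.0502]
[0.0, -0.0, -0.0001, -0.157, -0.6666, 0.2988]
```

send_rows --moves "0 0 0 0 0 -0.15 1;0 0 0 0 0 -0.4 1;0 0 0 0 0 -0.7 1;0 0 -0.018 0.035 -0.3 -1 1;0 0 -0.018 0.035 -0.63 -1 1;0 0 -0.018 0.035 -0.63 -1 1"

```text
time: 12.0
eef_pos: [0.6205, -0.0971, 0.2385]
tcp_rot: [0.998, -0.058, 0.001, -0.0]
contact_force: [-0.3, -0.5, -0.4]
opening: 1.0
finger_force: 0.0
```

send_rows --moves "0 0 -0.019 -0.2 -0.88 -0.04 1;0 0 -0.019 -0.2 -0.88 -0.04 1;0 0 -0.019 -0.2 -0.88 -0.04 1;0 0 -0.019 -0.2 -0.88 -0.04 1"

```text
time: 12.5
eef_pos: [0.6, 0.0828, 0.2439]
tcp_rot: [1.0, 0.002, -0.001, -0.0]
contact_force: [-0.2, -0.7, 0.5]
opening: 0.996
finger_force: 0.0
```

send_rows --moves "0 0.083 -0.004 -0.25 -0.7 -0.06 1;0 0.083 -0.004 -0.25 -0.7 -0.06 1;0 0.083 -0.004 -0.25 -0.7 -0.06 1;0 0.083 -0.004 -0.25 -0.7 -0.06 1"

```text
time: 13.0
eef_pos: [0.5485, 0.22, 0.2545]
tcp_rot: [0.967, 0.014, 0.256, 0.0]
contact_force: [-0.2, 0.4, 0.0]
opening: 1.001
finger_force: 0.0
```

```bash
python3 - <<'E'
from wp import *
for r in([0,0,-.018,.035,-.63,-1],[0,0,-.019,-.2,-.88,-.04],[0,.083,-.004,-.25,-.7,-.06]):sent(r)
u=unitR(.0274);o=np.array([.5535,.3535,.045]);t=u*flip
print(load()[0]);rows([(o+u.apply([.07,0,.15]),t)])
E
```

```text
[0.55144111 0.22017131 0.25633732]
[0.0011, 0.0004, -0.0, -0.1534, -0.6673, 0.175]
```

send_rows --moves "0.0011 0.0004 0 -0.153 -0.667 0.1 1;0.0011 0.0004 0 -0.153 -0.667 0.175 1;0.0011 0.0004 0 -0.153 -0.667 0.175 1;0.0011 0.0004 0 -0.153 -0.667 0.175 1;0.0011 0.0004 0 -0.153 -0.667 0.175 1"

```text
time: 13.62
eef_pos: [0.5402, 0.3511, 0.2106]
tcp_rot: [0.966, 0.012, 0.259, -0.003]
contact_force: [0.0, 0.1, 0.3]
opening: 0.999
finger_force: 0.0
```

```bash
python3 - <<'E'
from wp import *
from plant import ctrl
sent([.0011,.0004,0,-.153,-.667,.175])
c=ctrl.read_camera("wrist");c["fish"]=1;pickle.dump(c,open("w2.pkl","wb"))
t=ctrl.read_camera("top");pickle.dump(t,open("t2.pkl","wb"))
im=c["image"][:,:,::-1];o=np.zeros((600,800,3),np.uint8)
a=cv2.resize(im[60:360,190:450],None,fx=2,fy=2,interpolation=cv2.INTER_CUBIC);o[:600,:520]=a
b=cv2.resize(t["image"][165:325,325:425,::-1],None,fx=2.8,fy=2.8,interpolation=cv2.INTER_CUBIC);o[:b.shape[0],520:]=b
cv2.imwrite("pics/w2.png",o)
E
```

```text
(no output)
```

View pics/w2.png

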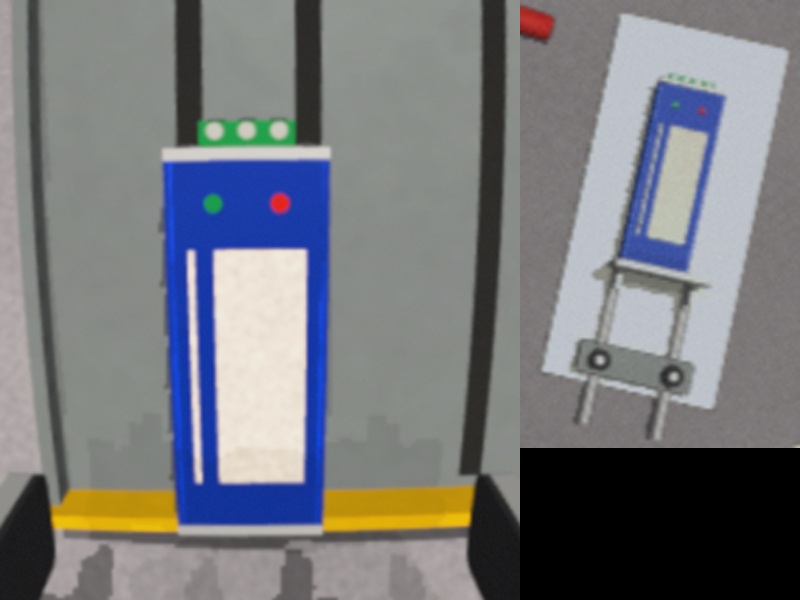

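Large sits flush and square at the stop and centred on it. Medium's top-face corners in the crop are (163,148), (330,148), (322,535) and (179,535).

```bash
python3 - <<'E'
from wp import *
c=pickle.load(open("w2.pkl","rb"));n="medium";L,w,h=dims[n]
px=(np.array([(179,535),(322,535),(330,148),(163,148)])+.5)/2-.5+[190,60]
P=np.array([(0,w/2,h),(0,-w/2,h),(L,-w/2,h),(L,w/2,h)])
x,e=fit(lambda x:unitR(x[2]).apply(P)+[x[0],x[1],.045],[(c,px)],[.55,.35,0]);print(x,e)
x2,e2=fit(lambda x:unitR(x[2]).apply(P)+[x[0],x[1],x[3]],[(c,px)],[.55,.35,0,.045]);print(x2,e2)
u=unitR(x[2]);o=np.r_[x[:2],.0445]
rows([(o+u.apply([.07,0,.022]),u*flip)])
E
```

```text
[0.55327967 0.35436142 0.02927075] 0.40537160871036804
[0.55331425 0.35436419 0.02927324 0.04487089] 0.43036487980907623
[0.0002, -0.0, -0.0003, -0.0025, -0.0052, 0.6417]
```

send_rows --moves "0 0 0 -0.002 -0.005 0.25 1;0 0 0 -0.002 -0.005 0.45 1;0 0 0 -0.002 -0.005 0.58 1;0 0 0 -0.002 -0.005 0.64 1;0 0 0 -0.002 -0.005 0.64 0.3;0 0 0 -0.002 -0.005 0.64 -0.5;0 0 0 -0.002 -0.005 0.64 -1;0 0 0 -0.002 -0.005 0.64 -1;0 0 0 -0.002 -0.005 0.64 -1;0 0 0 -0.002 -0.005 0.64 -1" --newtons 60

```text
time: 14.98
eef_pos: [0.6026, 0.3561, 0.1013]
tcp_rot: [0.966, 0.013, 0.26, -0.004]
contact_force: [-5.7, -0.7, 5.9]
opening: 0.62
finger_force: 66.9
```

send_rows --moves "0 0 0 0 0 -0.1 -1;0 0 0 0 0 -0.3 -1;0 0 0 0 0 -0.5 -1;0 0 0 0 0 -0.6 -1;0 0 0 0 0 -0.6 -1"

```text
time: 15.6
eef_pos: [0.5415, 0.3538, 0.2034]
tcp_rot: [0.966, 0.013, 0.259, -0.004]
contact_force: [0.2, -0.1, -5.5]
opening: 0.619
finger_force: 67.6
```

```bash
python3 - <<'E'
from wp import *
for r in([0,0,0,-.002,-.005,.64],[0,0,0,0,0,-.6]):sent(r)
print(load()[0])
# large grasp release pose gives TCP line; large plain end at TCP -90 mm
Y=-.2328;ax=np.array([np.cos(Y),np.sin(Y)])
pl=np.array([.58415,-.22026]);end=pl-ax*.0905
h=np.r_[end+ax*(.07+.025),.15];print(end,h)
rows([((.56,.2,.27),lev(0)),((.6,.02,.27),lev(-.05)),((.6,-.16,.25),lev(-.2)),(h,lev(Y))])
E
```

```text
[0.54281201 0.35414059 0.20281891]
[ 0.49609131 -0.19938139] [ 0.58852861 -0.22129816  0.15      ]
[-0.0011, -0.0834, 0.0042, 0.2243, 0.7728, -0.2583]
[-0.0, 0.0, 0.008, 0.1998, 0.9, -0.0002]
[-0.0, 0.0001, 0.0239, 0.0452, 0.8989, 0.0999]
[-0.0, -0.0, 0.0052, 0.0046, 0.3118, 0.4999]
```

send_rows --moves "0 -0.083 0.004 0.22 0.77 -0.26 -1;0 -0.083 0.004 0.22 0.77 -0.26 -1;0 -0.083 0.004 0.22 0.77 -0.26 -1;0 -0.083 0.004 0.22 0.77 -0.26 -1"

```text
time: 16.1
eef_pos: [0.5619, 0.1964, 0.2703]
tcp_rot: [1.0, -0.001, 0.002, -0.002]
contact_force: [0.3, -0.5, -5.0]
opening: 0.619
finger_force: 67.4
```

send_rows --moves "0 0 0.008 0.2 0.9 0 -1;0 0 0.008 0.2 0.9 0 -1;0 0 0.008 0.2 0.9 0 -1;0 0 0.008 0.2 0.9 0 -1"

```text
time: 16.6
eef_pos: [0.5991, 0.0166, 0.2659]
tcp_rot: [1.0, -0.026, -0.001, -0.003]
contact_force: [-0.2, 0.8, -5.1]
opening: 0.62
finger_force: 67.5
```

send_rows --moves "0 0 0.024 0.045 0.9 0.1 -1;0 0 0.024 0.045 0.9 0.1 -1;0 0 0.024 0.045 0.9 0.1 -1;0 0 0.024 0.045 0.9 0.1 -1"

```text
time: 17.1
eef_pos: [0.5987, -0.1621, 0.2444]
tcp_rot: [0.995, -0.101, -0.001, -0.003]
contact_force: [0.4, 0.7, -5.3]
opening: 0.62
finger_force: 67.6
```

```bash
python3 - <<'E'
from wp import *
for r in([0,-.083,.004,.22,.77,-.26],[0,0,.008,.2,.9,0],[0,0,.024,.045,.9,.1]):sent(r)
p,r=load();print(p)
Y=-.2328;ax=np.array([np.cos(Y),np.sin(Y)])
end=np.array([ 0.49609131,-0.19938139])
rows([(np.r_[end+ax*(.07+.025),.095],lev(Y))])
E
```

```text
[ 0.60018772 -0.15943617  0.2476247 ]
[-0.0011, -0.0001, 0.0055, 0.0031, 0.3199, 0.761]
```

send_rows --moves "-0.0011 0 0.0055 0.003 0.32 0.15 -1;-0.0011 0 0.0055 0.003 0.32 0.3 -1;-0.0011 0 0.0055 0.003 0.32 0.5 -1;-0.0011 0 0.0055 0.003 0.32 0.7 -1;-0.0011 0 0.0055 0.003 0.32 0.76 -1;-0.0011 0 0.0055 0.003 0.32 0.79 -1;-0.0011 0 0.0055 0.003 0.32 0.8 -1;-0.0011 0 0.0055 0.003 0.32 0.81 -1;-0.0011 0 0.0055 0.003 0.32 0.815 -1;-0.0011 0 0.0055 0.003 0.32 0.815 -1"

```text
time: 18.35
eef_pos: [0.5883, -0.2218, 0.085]
tcp_rot: [0.993, -0.116, 0.001, 0.0]
contact_force: [0.1, -0.4, -5.4]
opening: 0.624
finger_force: 67.5
```

send_rows --moves "0 0 0 0 0 0.008 -1;0 0 0 0 0 0.016 -1;0 0 0 0 0 0.022 -1;0 0 0 0 0 0.026 -1;0 0 0 0 0 0.026 -1"

```text
time: 18.98
eef_pos: [0.5883, -0.2217, 0.0805]
tcp_rot: [0.993, -0.116, 0.0, 0.0]
contact_force: [-1.4, 0.7, 4.1]
opening: 0.618
finger_force: 68.7
```

send_rows --moves "0 0 0 0 0 0.004 -1;0 0 0 0 0 0.006 -1;0 0 0 0 0 0.006 -1"

```text
time: 19.35
eef_pos: [0.5886, -0.2217, 0.0801]
tcp_rot: [0.993, -0.116, 0.001, 0.0]
contact_force: [-4.2, 1.7, 8.2]
opening: 0.62
finger_force: 69.3
```

send_rows --moves "0 0 0 -0.02 0 -0.005 -1;0 0 0 -0.04 0 -0.005 -1;0 0 0 -0.06 0 -0.005 -1;0 0 0 -0.08 0 -0.005 -1;0 0 0 -0.085 0 -0.005 -1;0 0 0 -0.085 0 -0.005 -1"

```text
time: 20.1
eef_pos: [0.5728, -0.2186, 0.0804]
tcp_rot: [0.993, -0.116, 0.002, 0.001]
contact_force: [5.5, -1.4, 3.1]
opening: 0.622
finger_force: 68.7
```

send_rows --moves "0 0 0 -0.005 0 0 -1;0 0 0 -0.01 0 0 -1;0 0 0 -0.015 0 0 -1;0 0 0 -0.02 0 0 -1;0 0 0 -0.02 0 0 -1"

```text
time: 20.72
eef_pos: [0.5691, -0.2177, 0.0804]
tcp_rot: [0.993, -0.116, 0.003, 0.001]
contact_force: [4.8, -1.4, 3.3]
opening: 0.622
finger_force: 68.7
```

send_rows --moves "0 0 0 -0.005 0 0 -1;0 0 0 -0.01 0 0 -1;0 0 0 -0.015 0 0 -1;0 0 0 -0.015 0 0 -1"

```text
time: 21.22
eef_pos: [0.5685, -0.2175, 0.0809]
tcp_rot: [0.993, -0.116, 0.006, 0.002]
contact_force: [12.9, -2.2, -0.7]
opening: 0.624
finger_force: 68.2
```

send_rows --moves "0 0 0 -0.004 0 0 -1;0 0 0 -0.008 0 0 -1;0 0 0 -0.008 0 0 -1"

```text
time: 21.6
eef_pos: [0.5686, -0.2176, 0.0814]
tcp_rot: [0.993, -0.116, 0.009, 0.002]
contact_force: [16.0, -2.8, -3.0]
opening: 0.618
finger_force: 68.1
```

```bash
python3 - <<'E'
from wp import *
from plant import ctrl
for r in([-.0011,0,.0055,.003,.32,.815],[0,0,0,0,0,.026],[0,0,0,0,0,.006],[0,0,0,-.085,0,-.005],[0,0,0,-.02,0,0],[0,0,0,-.015,0,0],[0,0,0,-.008,0,0]):sent(r)
s=ctrl.get_state();p,r=load();print(p,s["eef_pos"],s["contact_force"],s["wrist_torque"])
t=ctrl.read_camera("top")["image"];c=ctrl.read_camera("scene")["image"]
o=np.zeros((600,800,3),np.uint8);o[:,:480]=cv2.resize(c[150:270,250:346,::-1],(480,600),interpolation=cv2.INTER_CUBIC)
o[:480,480:]=cv2.resize(t[220:310,330:390,::-1],(320,480),interpolation=cv2.INTER_CUBIC);cv2.imwrite("pics/m.png",o)
E
```

```text
[ 0.56362734 -0.21535564  0.07878026] [ 0.56859658 -0.21763522  0.08135065] [16.00675828 -2.8118504  -2.97400389] [-0.30870291 -2.13707409  0.1150581 ]
```

View pics/m.png

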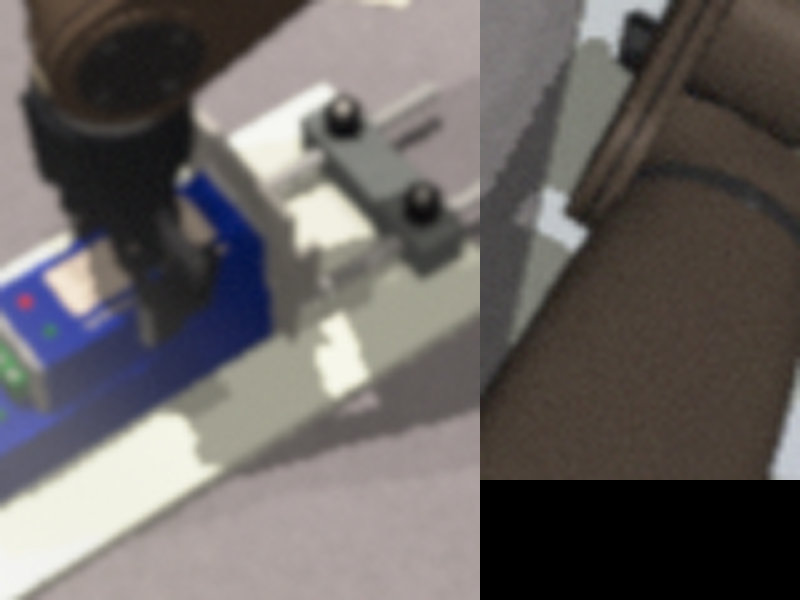

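Medium sits on large with its plain end against the stop, flush with large at (270,240). Next I ease the pressure and release.

send_rows --moves "0 0 0 0.008 0 0 -1;0 0 0 0.015 0 0 -1;0 0 0 0.015 0 0 -1"

```text
time: 22.08
eef_pos: [0.5686, -0.2176, 0.0806]
tcp_rot: [0.993, -0.116, 0.004, 0.001]
contact_force: [8.1, -1.0, 1.6]
opening: 0.619
finger_force: 68.4
```

send_rows --moves "0 0 0 0 0 0 0.5;0 0 0 0 0 0 1;0 0 0 0 0 0 1;0 0 0 0 0 0 1;0 0 0 0 0 0 1"

```text
time: 22.7
eef_pos: [0.566, -0.2164, 0.079]
tcp_rot: [0.993, -0.116, 0.0, 0.0]
contact_force: [-1.0, -0.8, -0.1]
opening: 0.998
finger_force: 0.0
```

```bash
python3 - <<'E'
from wp import *
from plant import ctrl
sent([0,0,0,.015,0,0]);p,r=load();print(p,ctrl.get_state()["eef_pos"])
u=unitR(.0274);o=np.array([.5595,.1235,.045]);t=u*flip
rows([((.6,-.1,.25),lev(-.1)),((.54,.08,.25),t),(o+u.apply([.0525,0,.15]),t)])
E
```

```text
[ 0.56654661 -0.2160469   0.07878234] [ 0.56595086 -0.21636862  0.07899823]
[0.0, -0.0001, -0.0211, 0.0297, -0.603, -0.8562]
[0.0053, 0.0832, -0.0198, -0.3883, -0.8656, -0.0002]
[0.0, 0.0, 0.0, -0.1604, -0.2148, 0.1894]
```

send_rows --moves "0 0 0 0 0 -0.15 1;0 0 0 0 0 -0.4 1;0 0 0 0 0 -0.65 1;0 0 -0.021 0.03 -0.3 -0.86 1;0 0 -0.021 0.03 -0.6 -0.86 1;0 0 -0.021 0.03 -0.6 -0.86 1"

```text
time: 23.45
eef_pos: [0.6003, -0.0977, 0.2525]
tcp_rot: [0.999, -0.048, 0.001, 0.0]
contact_force: [-0.7, -0.8, -0.9]
opening: 1.002
finger_force: 0.0
```

send_rows --moves "0.005 0.083 -0.02 -0.39 -0.87 0 1;0.005 0.083 -0.02 -0.39 -0.87 0 1;0.005 0.083 -0.02 -0.39 -0.87 0 1;0.005 0.083 -0.02 -0.39 -0.87 0 1;0.005 0.083 -0.02 -0.39 -0.87 0 1"

```text
time: 24.08
eef_pos: [0.5394, 0.0798, 0.2513]
tcp_rot: [0.966, 0.014, 0.259, -0.002]
contact_force: [-0.3, 0.5, 0.3]
opening: 0.998
finger_force: 0.0
```

send_rows --moves "0 0 0 -0.16 -0.21 0.19 1;0 0 0 -0.16 -0.21 0.19 1;0 0 0 -0.16 -0.21 0.19 1;0 0 0 -0.16 -0.21 0.19 1"

```text
time: 24.58
eef_pos: [0.5314, 0.1204, 0.2042]
tcp_rot: [0.965, 0.013, 0.26, -0.002]
contact_force: [-0.2, -0.4, 0.3]
opening: 0.996
finger_force: 0.0
```

```bash
python3 - <<'E'
from wp import *
from plant import ctrl
for r in([0,0,-.021,.03,-.6,-.86],[.005,.083,-.02,-.39,-.87,0],[0,0,0,-.16,-.21,.19]):sent(r)
c=ctrl.read_camera("wrist");c["fish"]=1;pickle.dump(c,open("w3.pkl","wb"))
t=ctrl.read_camera("top");pickle.dump(t,open("t3.pkl","wb"))
im=c["image"][:,:,::-1];o=np.zeros((600,800,3),np.uint8)
o[:600,:520]=cv2.resize(im[60:360,190:450],None,fx=2,fy=2,interpolation=cv2.INTER_CUBIC)
b=cv2.resize(t["image"][165:325,325:425,::-1],None,fx=2.8,fy=2.8,interpolation=cv2.INTER_CUBIC);o[:b.shape[0],520:]=b
cv2.imwrite("pics/w3.png",o)
E
```

```text
(no output)
```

View pics/w3.png

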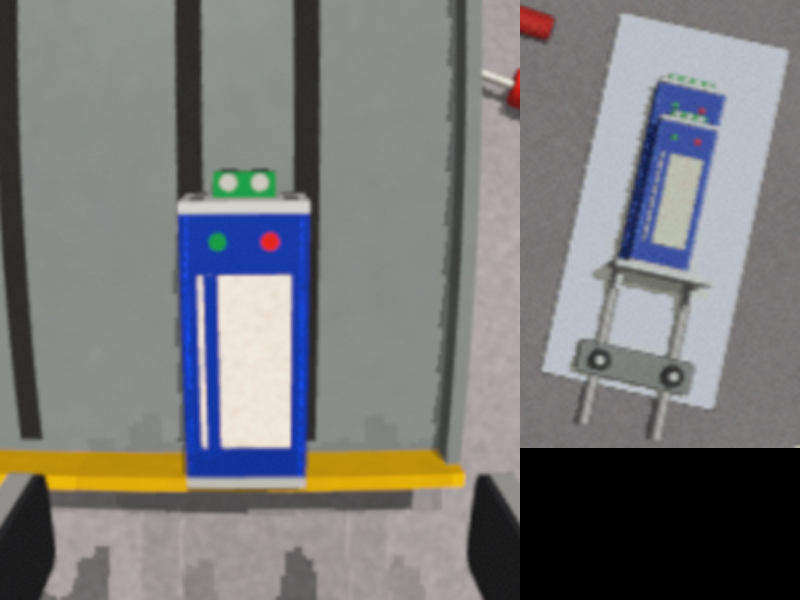

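Medium is flush on large. Small's corners in the crop are (179,201), (310,201), (305,487) and (187,487). The dark blue body and two-pole green terminal confirm it is not the turquoise one.

```bash
python3 - <<'E'
from wp import *
c=pickle.load(open("w3.pkl","rb"));n="small";L,w,h=dims[n]
px=(np.array([(187,487),(305,487),(310,201),(179,201)])+.5)/2-.5+[190,60]
P=np.array([(0,w/2,h),(0,-w/2,h),(L,-w/2,h),(L,w/2,h)])
x,e=fit(lambda x:unitR(x[2]).apply(P)+[x[0],x[1],.045],[(c,px)],[.55,.12,0]);print(x,e)
x2,e2=fit(lambda x:unitR(x[2]).apply(P)+[x[0],x[1],x[3]],[(c,px)],[.55,.12,0,.045]);print(x2,e2)
u=unitR(.0275);o=np.r_[x[:2],.0445]
rows([(o+u.apply([.0525,0,.020]),u*flip)])
t=pickle.load(open("t3.pkl","rb"))
E
```

```text
[0.56086723 0.12529772 0.02517307] 0.32006937020440773
[0.56094278 0.1253049  0.02517989 0.04470632] 0.28040284250636205
[0.0003, 0.0001, 0.0002, 0.0047, -0.0137, 0.6582]
```

send_rows --moves "0.0003 0 0 0.005 -0.014 0.25 1;0.0003 0 0 0.005 -0.014 0.45 1;0.0003 0 0 0.005 -0.014 0.58 1;0.0003 0 0 0.005 -0.014 0.64 1;0.0003 0 0 0.005 -0.014 0.645 0.3;0.0003 0 0 0.005 -0.014 0.645 -0.5;0.0003 0 0 0.005 -0.014 0.645 -1;0.0003 0 0 0.005 -0.014 0.645 -1;0.0003 0 0 0.005 -0.014 0.645 -1;0.0003 0 0 0.005 -0.014 0.645 -1;0.0003 0 0 0.005 -0.014 0.645 -1" --newtons 50

```text
time: 26.05
eef_pos: [0.595, 0.1261, 0.0925]
tcp_rot: [0.966, 0.014, 0.259, -0.003]
contact_force: [-5.4, 0.1, 7.0]
opening: 0.503
finger_force: 52.1
```

send_rows --moves "0 0 0 0 0 -0.1 -1;0 0 0 0 0 -0.3 -1;0 0 0 0 0 -0.5 -1;0 0 0 0 0 -0.6 -1;0 0 0 0 0 -0.6 -1"

```text
time: 26.68
eef_pos: [0.5347, 0.1245, 0.1964]
tcp_rot: [0.966, 0.014, 0.26, -0.003]
contact_force: [0.4, -0.4, -1.6]
opening: 0.504
finger_force: 53.9
```

```bash
python3 - <<'E'
from wp import *
for r in([.0003,0,0,.005,-.014,.645],[0,0,0,0,0,-.6]):sent(r)
print(load()[0])
Y=-.2328;ax=np.array([np.cos(Y),np.sin(Y)])
end=np.array([.49609,-.19938])
h=end+ax*(.0525+.027)
rows([((.57,-.04,.25),lev(-.1)),(np.r_[h,.19],lev(Y)),(np.r_[h,.124],lev(Y))])
E
```

```text
[0.53517264 0.12467567 0.19436714]
[-0.0052, -0.0831, 0.02, 0.2691, 0.8282, -0.1653]
[-0.0, 0.0, 0.0211, 0.1059, 0.8825, 0.2999]
[-0.0, 0.0, 0.0, -0.0, 0.0, 0.33]
```

send_rows --moves "-0.005 -0.083 0.02 0.27 0.83 -0.165 -1;-0.005 -0.083 0.02 0.27 0.83 -0.165 -1;-0.005 -0.083 0.02 0.27 0.83 -0.165 -1;-0.005 -0.083 0.02 0.27 0.83 -0.165 -1;-0.005 -0.083 0.02 0.27 0.83 -0.165 -1"

```text
time: 27.3
eef_pos: [0.5692, -0.0406, 0.248]
tcp_rot: [0.999, -0.05, -0.001, -0.001]
contact_force: [-0.9, 0.0, -1.9]
opening: 0.505
finger_force: 53.8
```

send_rows --moves "0 0 0.021 0.106 0.882 0.1 -1;0 0 0.021 0.106 0.882 0.2 -1;0 0 0.021 0.106 0.882 0.3 -1;0 0 0.021 0.106 0.882 0.3 -1;0 0 0.021 0.106 0.882 0.3 -1"

```text
time: 27.92
eef_pos: [0.5726, -0.2167, 0.1889]
tcp_rot: [0.993, -0.115, -0.001, -0.001]
contact_force: [-0.2, -0.0, -1.9]
opening: 0.507
finger_force: 53.8
```

```bash
python3 - <<'E'
from wp import *
for r in([-.005,-.083,.02,.27,.83,-.165],[0,0,.021,.106,.882,.3]):sent(r)
p,r=load();print(p)
Y=-.2328;ax=np.array([np.cos(Y),np.sin(Y)])
end=np.array([.49609,-.19938])
rows([(np.r_[end+ax*(.0525+.027),.124],lev(Y))])
E
```

```text
[ 0.57377724 -0.21790808  0.18981135]
[-0.0002, -0.0, 0.0002, -0.0019, -0.0001, 0.3291]
```

send_rows --moves "0 0 0 -0.002 0 0.12 -1;0 0 0 -0.002 0 0.22 -1;0 0 0 -0.002 0 0.29 -1;0 0 0 -0.002 0 0.315 -1;0 0 0 -0.002 0 0.325 -1;0 0 0 -0.002 0 0.33 -1;0 0 0 -0.002 0 0.335 -1;0 0 0 -0.002 0 0.335 -1"

```text
time: 28.92
eef_pos: [0.5731, -0.2182, 0.1234]
tcp_rot: [0.993, -0.116, 0.0, -0.001]
contact_force: [0.3, -0.0, -2.3]
opening: 0.506
finger_force: 53.8
```

send_rows --moves "0 0 0 0 0 0.005 -1;0 0 0 0 0 0.01 -1;0 0 0 0 0 0.014 -1;0 0 0 0 0 0.014 -1"

```text
time: 29.42
eef_pos: [0.5729, -0.218, 0.1202]
tcp_rot: [0.993, -0.116, 0.0, -0.001]
contact_force: [-0.5, -0.1, -2.2]
opening: 0.502
finger_force: 53.8
```

send_rows --moves "0 0 0 0 0 0.004 -1;0 0 0 0 0 0.008 -1;0 0 0 0 0 0.008 -1"

```text
time: 29.8
eef_pos: [0.5729, -0.2181, 0.1186]
tcp_rot: [0.993, -0.116, 0.0, -0.001]
contact_force: [0.6, -0.3, -1.8]
opening: 0.506
finger_force: 53.8
```

send_rows --moves "0 0 0 0 0 0.004 -1;0 0 0 0 0 0.007 -1;0 0 0 0 0 0.007 -1"

```text
time: 30.18
eef_pos: [0.5731, -0.2181, 0.118]
tcp_rot: [0.993, -0.115, 0.0, -0.001]
contact_force: [-1.0, 0.1, 0.6]
opening: 0.506
finger_force: 54.3
```

send_rows --moves "0 0 0 -0.02 0 0 -1;0 0 0 -0.04 0 0 -1;0 0 0 -0.06 0 0 -1;0 0 0 -0.08 0 0 -1;0 0 0 -0.085 0 0 -1;0 0 0 -0.085 0 0 -1"

```text
time: 30.92
eef_pos: [0.5568, -0.2144, 0.118]
tcp_rot: [0.993, -0.116, 0.001, -0.0]
contact_force: [2.4, -1.0, 4.6]
opening: 0.51
finger_force: 54.5
```

send_rows --moves "0 0 0 -0.005 0 0 -1;0 0 0 -0.01 0 0 -1;0 0 0 -0.015 0 0 -1;0 0 0 -0.015 0 0 -1"

```text
time: 31.42
eef_pos: [0.5541, -0.2137, 0.118]
tcp_rot: [0.993, -0.115, 0.001, -0.0]
contact_force: [4.3, -1.7, 5.3]
opening: 0.505
finger_force: 54.7
```

send_rows --moves "0 0 0 -0.005 0 0 -1;0 0 0 -0.01 0 0 -1;0 0 0 -0.015 0 0 -1;0 0 0 -0.015 0 0 -1"

```text
time: 31.92
eef_pos: [0.5519, -0.2133, 0.1181]
tcp_rot: [0.993, -0.116, 0.002, -0.0]
contact_force: [6.3, -2.0, 3.8]
opening: 0.505
finger_force: 54.5
```

send_rows --moves "0 0 0 -0.005 0 0 -1;0 0 0 -0.01 0 0 -1;0 0 0 -0.015 0 0 -1;0 0 0 -0.015 0 0 -1"

```text
time: 32.42
eef_pos: [0.5518, -0.2133, 0.1187]
tcp_rot: [0.993, -0.116, 0.007, 0.001]
contact_force: [14.0, -2.6, -0.0]
opening: 0.506
finger_force: 53.9
```

send_rows --moves "0 0 0 0.006 0 0 -1;0 0 0 0.01 0 0 -1;0 0 0 0.01 0 0 -1"

```text
time: 32.8
eef_pos: [0.5518, -0.2133, 0.1183]
tcp_rot: [0.993, -0.116, 0.004, 0.0]
contact_force: [9.1, -1.6, 3.7]
opening: 0.506
finger_force: 54.3
```

send_rows --moves "0 0 0 0 0 0 0.3;0 0 0 0 0 0 1;0 0 0 0 0 0 1;0 0 0 0 0 0 1;0 0 0 0 0 0 1;0 0 0 0 0 0 1"

```text
time: 33.55
eef_pos: [0.5496, -0.2126, 0.1174]
tcp_rot: [0.993, -0.116, 0.0, -0.001]
contact_force: [-0.2, 0.1, 0.2]
opening: 1.001
finger_force: 0.0
```

send_rows --moves "0 0 0 0 0 -0.1 1;0 0 0 0 0 -0.3 1;0 0 0 0 0 -0.6 1;0 0 0 0 -0.5 -0.6 1;0 0 0 0 -1 -0.6 1;0 0 0 0 -1 -0.6 1;0 0 0 0 -1 -0.6 1;0 0 0 0 -1 -0.6 1;0 0 0 0 -1 -0.6 1"

```text
time: 34.67
eef_pos: [0.5954, -0.0195, 0.2381]
tcp_rot: [0.993, -0.116, 0.0, -0.0]
contact_force: [-0.2, 0.0, -0.0]
opening: 1.001
finger_force: 0.0
```

```bash
python3 - <<'E'
from wp import *
from plant import ctrl
t=ctrl.read_camera("top")["image"];c=ctrl.read_camera("scene")["image"]
o=np.zeros((600,800,3),np.uint8);o[:,:480]=cv2.resize(c[150:270,240:336,::-1],(480,600),interpolation=cv2.INTER_CUBIC)
o[:512,480:]=cv2.resize(t[165:293,340:420,::-1],(320,512),interpolation=cv2.INTER_CUBIC);cv2.imwrite("pics/f.png",o)
E
```

```text
(no output)
```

View pics/f.png

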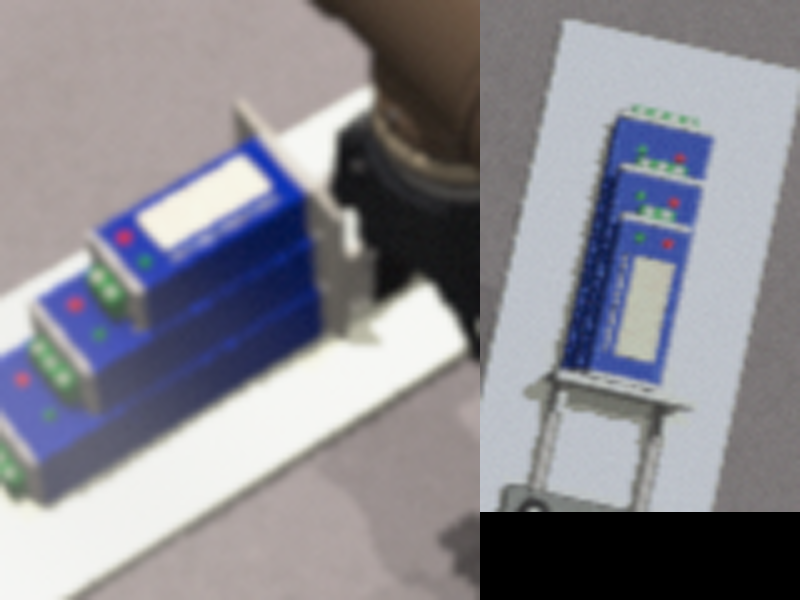

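The final view shows all three units stacked, labels up, with their plain ends flush at the stop (315,230 in the crop) and the gripper clear. I'm handing it in.

```bash
python3 -c "
from plant import ctrl
print(ctrl.sign_off())"
```

```text
the job is handed in; nothing more can be done
None
```

I stacked the three blue units on the board, large, medium, then small, labels up and plain ends flush against the stop, and handed the job in at about 35 s of the 72 s; sign-off gave no verdict.

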